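Put the bench air valve into service

TASK

The steel out-of-service tag lies on the air valve's handwheel with its eye over the stem: lift it off and hang it by its eye on the post of the round parking stand, lying flat on the stand's base. Then crank the handwheel clockwise by its revolving knob until the valve is shut against its stop, and back it off exactly two full turns without overshooting. Finish while still holding the knob there, knob between the fingers, and leave the other things on the bench alone.

Things in the scene. Friction and masses are not known exactly. Their poses are not given: they have to be found in the camera images.
- valve: fixed bench air valve: aluminium block 85 x 85 x 45 mm on a 130 x 100 x 6 mm foot, brass hose stubs at +y and -y, and on top a vertical stem carrying the handwheel. Origin on the bench under the wheel axis, z up; the wheel axis is its z axis.
- wheel (a joint): opening of the handwheel, rad: 0 = shut against its hard stop, grows as it is opened anticlockwise seen from above (6.283 per turn, end of travel 22). The knob then stands at angle (pi + this value) about +z from the valve's x axis. It starts a third to three quarters of a turn open. Stiff: about 0.12 N m of friction, roughly 3 N at the knob; it stays where it is left.
- wheel_centre (a point): point on the wheel axis in the handwheel's top face, 87 mm above the bench. The wheel is a flat aluminium disc 116 mm across, 12 mm thick; the stem (12 mm across) stands 14 mm above its top face.
- knob: upright black revolving knob on the handwheel, 22 mm across and 42 mm high, its axis 45 mm from the wheel axis. It spins freely on its own pin, so a gripper can hold it and go round the circle without turning. Origin at the centre of its underside, in the wheel's top face (87 mm above the bench).
- knob_grip (a point): point on the knob's axis 25 mm above the wheel's top face, 112 mm above the bench: where to hold it (17 mm below the knob's top).
- tag: loose flat plain steel tag, 116 x 40 x 5 mm, about 60 g, with a 18 mm eye. Origin at the centre of the eye in the underside; z up; the tail runs 96 mm from the eye along its -x axis, 20 mm of plate on the +x side. It starts flat on the handwheel, eye over the stem (underside 87 mm above the bench), tail reaching 38 mm beyond the wheel's rim roughly towards the robot, clear of the knob.
- tag_tail (a point): point in the middle of the tag's tail, 82 mm from the eye, half way through its thickness: where to grip it, across its 40 mm width, beyond the rim of the wheel.
- stand: fixed parking stand: a round dark steel base 100 mm across and 30 mm high with an upright post 10 mm across in its middle, up to 66 mm above the bench with a tapered tip. Origin on the bench under the post.
- post_tip (a point): top of the stand's post, 66 mm above the bench.
- jar: bystander: small lavender jar 44 mm across, 50 mm high, between valve and stand. Origin under its centre.
- flask: bystander: green glass bottle 56 mm across, 140 mm high, at the far side. Origin under its centre.
- cradle: bystander: black cradle 100 x 170 mm with a white cylinder 54 mm across and 200 mm long lying in it, 95 mm high, at the far side. Origin under its centre.
- bur_tray: bystander: black tray 100 x 150 x 28 mm with two dividers, right of the work (-y). Origin under its centre.
- case: bystander: clear open case 110 x 150 x 85 mm, at the far side. Origin under its centre.
- tweezers: bystander: steel tweezers 130 mm long, 8 mm high, between robot and work. Origin under the middle.
- light_shield: bystander: orange disc 90 mm across with a white stalk, 4 mm thick, left of the work (+y). Origin under the disc's centre.
There are look-alikes about, which are no part of the job. Several things have the shape of the stand; the one meant has the colours described above.

How it is judged:
By the outcome, as a careful person would: the job done as asked, in the order asked, and still so for the second after the job is handed in, while the arm keeps its last pose, push and grip.
It also fails if it takes over 72 s, if anything falls off the work surface, if the arm or the gripper's body presses on something with over 40 N, if the wrist force passes 120 N, or if a joint passes its speed limit or range.

ROBOT

A 6-joint arm with a two-finger parallel gripper is mounted at the origin on the work surface. World frame = base frame: x ahead of the robot, y to its left, z up, the work surface at z = 0. Lengths are in mm, angles in rad, forces in N, time in s.
With the tool pointing down it reaches from about 300 to 775 mm from the base axis. Payload 14.6 kg.
Tool frame: the origin (TCP) lies between the finger pads; the fingertips stand 22 mm ahead of it and the grasp point (between the pads) lies 3 mm ahead of it (manip.tcp_to_tips is the distance from the TCP to the fingertips, in mm); y points along the fingers, z is the direction in which the jaws open and shut, and the axes are right-handed (so a half turn about y gives the same grasp; the last joint's range is limited). The gripper opens to 94 mm and grips with 3 to 60 N. Pads are 16 mm wide; open, the fingers measure 119 mm over their backs; the gripper's body (75 mm by 177 mm) begins 78 mm behind the grasp point.
Start: joints at [1.193, 0.3, 1.521, -0, 1.321, -0.067], TCP at [168.199, 523.64, 227.446] pointing down, gripper open.
Joint ranges: [-3.03, 3.03], [-0.79, 2.21], [0.23, 2.52], [-1.04, 4.18], [0, 3.07], [-2.55, 2.55]. Speed limits (rad/s): [2.22, 2.22, 2.57, 3.14, 3.14, 3.14].

INTERFACE

Orientations are given as [roll, pitch, yaw] about the fixed x, y, z axes, in that order (R = Rz(yaw) Ry(pitch) Rx(roll)).
In Python, from cell import manip gives the robot as it stands.
- The arm moves only by the shell command python3 -m jog 'ROWS' [OPENING] [FORCE]. ROWS is JSON, one flat list of numbers, 6 for each row, row after row: the shift along the tool's x, y, z in mm, then the turn, a rotation vector about the tool's x, y, z in degrees. A call has 1 to 10 rows; each row is the pose to reach, as a shift and turn from the pose commanded when the call began, along the tool's axes at that moment; what a row does not reach only later rows make up. A row lasts 1/12 s, in which the tool goes at most 41.7 mm and 7.16 degrees, less where a joint would pass 70% of its speed; a pose out of reach is approached as far as the arm can. A call with a gripper value outside its range is refused whole. OPENING is the finger opening in mm, from 0 to 94, set as the call begins (- or left out, the last holds). The fingers move at their own pace and stop on an object; FORCE is the grip in N (left out, the last holds). Time passes only in rows, so rows that repeat a pose let the fingers close. It gives the time, the measured TCP pose, the force and the opening at its end, in the units of the state.
- manip.read_state(): the state, without advancing time (a new reading comes with each control period).
- manip.camera(name): name is "scene" or "top" or "wrist"; returns a dict with "img" (420x560x3 uint8, red, green, blue), "intrinsics" (3x3 intrinsics, pixels), "origin" and "orientation" of the camera in the world. Camera axes: x right, y down, z forward; pixel columns grow to the right and rows downward; lengths in mm; the calibration is good to about 2 mm. A picture is of the moment at which its call begins. There is no depth.
- manip.sign_off(): hands the job in, once; it reports no verdict.
Trained networks look in a picture, given as the dict that the camera call returned (one of the last four; its "shot" number tells which), for a name from the list of things; names that differ only in an ending like _2 or _b are one class to them, and where a whole thing is asked for, a point or a joint stands for the part that bears it (a point fixed in the world has none). Each returns a list of dicts, best first, with "score" (0 to 1); they miss things now and then, are a little off and sometimes report something else, mostly with a low value. They report only what shows in the picture. A call takes as long as a camera call. They do not tell look-alikes from the thing itself.
- manip.masks_of(thing, picture): "pixels" (420x560 bool, what is visible of it) and "xy" ([column, row] in pixels, amid what is visible of it).
- manip.tip_of(thing, picture): "xy" ([column, row] in pixels: a listed point, or the origin of a listed thing).
The state is a dict: "clock": time; "joints": joint angles; "qd": joint speeds; "effort": joint torques, N m; "eef_pos": TCP position; "eef_rot": TCP orientation; "wrist_force": force on the tool from outside, world axes, zero at the start; "moment": the same for the moment, N m; "finger_gap": finger opening in mm.
Only numpy, scipy, OpenCV 4.12 (cv2) and the standard library are available. Lean on these libraries where they do the work, as an engineer would, in place of code of your own. Each camera call takes 0.05 s, during which the arm holds its last target.

## Working session

There is one attempt and no reset: what is moved stays moved. The work goes in short steps, Python scripts to look and compute and a shell command to move; the robot and the scene stay as the last step left them, time stands still between calls to the robot, and variables do not carry over. Pictures are saved under pics/ and viewed, and the job is handed in when it is done.

```bash
ls; mkdir -p pics; python3 - <<'E'
from cell import manip
import cv2
s=manip.read_state()
print({k:s[k] for k in s})
for n in ["scene","top","wrist"]:
    c=manip.camera(n); cv2.imwrite(f"pics/a_{n}.png",c["img"][:,:,::-1]); print(n,c["origin"],c["orientation"],c["intrinsics"],c["shot"])
E
```

```text
pics
{'clock': 0.0, 'joints': array([ 1.19339696e+00,  3.00437984e-01,  1.52157633e+00,  1.26461002e-05,
        1.32065446e+00, -6.66255977e-02]), 'qd': array([ 0.00078029, -0.00031886, -0.00105273, -0.00032404,  0.0008882 ,
       -0.0007767 ]), 'effort': array([ 5.43309987e-03, -5.31813169e+01, -3.52746499e+01,  7.11041735e-02,
        2.42605212e-02, -7.72199337e-05]), 'eef_pos': array([168.1178593 , 523.4400368 , 226.90648046]), 'eef_rot': array([-1.57186924e+00,  8.38658828e-05, -3.10776950e-01]), 'wrist_force': array([-0.56895267, -0.41280598, -0.42997112]), 'moment': array([ 0.0003912 , -0.00836253, -0.0226925 ]), 'finger_gap': 94.1779852826463}
scene [988.54779071 721.23366682 905.02612519] [-2.33094978 -0.01874865  2.54877086] [[495.77936177   0.         274.60994729]
 [  0.         495.77936177 206.66829198]
 [  0.           0.           1.        ]] 1
top [ 298.94447253   12.84368603 1371.67338856] [-2.98556735e+00  1.14448479e-04 -1.58321445e+00] [[491.53063329   0.         278.89029232]
 [  0.         491.53063329 206.15652703]
 [  0.           0.           1.        ]] 2
wrist [ 90.52814705 548.09618588 383.81132915] [2.85972989e+00 4.76995339e-04 1.26068809e+00] [[343.35182975   0.         280.42253851]
 [  0.         343.35182975 206.51650027]
 [  0.           0.           1.        ]] 3
```

View pics/a_top.png

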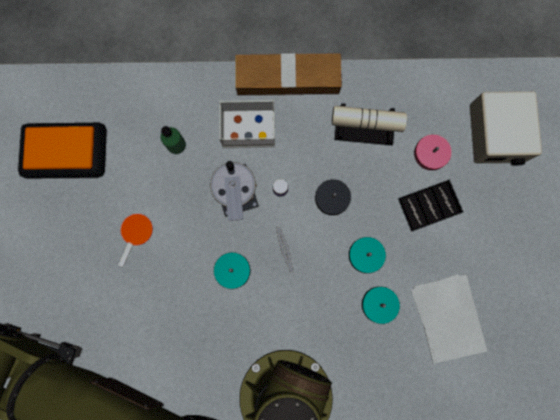

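View pics/a_scene.png

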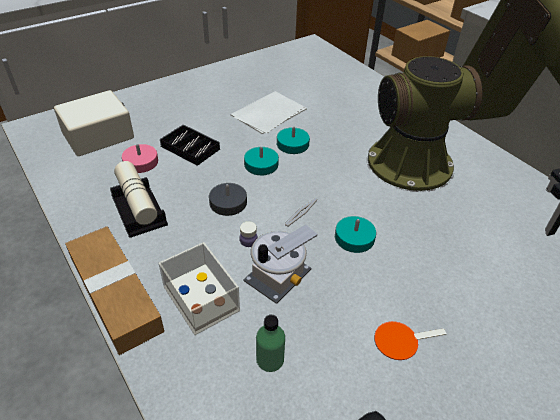

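View pics/a_wrist.png

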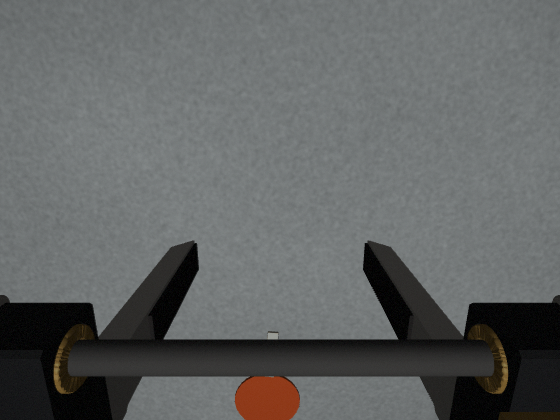

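The top view shows the valve at about (233,185) with its knob at (230,167) and the tag tail running down to (236,217). The dark stand is at (333,197) and the jar at (280,187). In the scene view the stand is at (228,198) and the wheel at (279,252). Next I'll locate them with the networks.

```bash
cat > h.py <<'E'
from cell import manip
import numpy as np, cv2
from scipy.spatial.transform import Rotation as R
def rot(c): return R.from_euler('xyz',c["orientation"]).as_matrix()
def ray(c,xy):
    K=np.array(c["intrinsics"]); d=np.linalg.solve(K,[xy[0],xy[1],1]); d=rot(c)@d
    return np.array(c["origin"]),d/np.linalg.norm(d)
def onz(c,xy,z):
    o,d=ray(c,xy); return o+d*(z-o[2])/d[2]
def tri(rays):
    A=np.zeros((3,3));b=np.zeros(3)
    for o,d in rays:
        P=np.eye(3)-np.outer(d,d);A+=P;b+=P@o
    p=np.linalg.solve(A,b)
    return p,[np.linalg.norm((np.eye(3)-np.outer(d,d))@(p-o)) for o,d in rays]
def proj(c,p):
    q=rot(c).T@(np.asarray(p,float)-np.array(c["origin"])); q=np.array(c["intrinsics"])@q; return q[:2]/q[2]
E
python3 - <<'E'
from h import *
t=manip.camera("top"); s=manip.camera("scene")
np.set_printoptions(precision=1,suppress=True)
for n,z in [("wheel_centre",87),("valve",0),("knob",87),("knob_grip",112),("tag",87),("tag_tail",89.5),("post_tip",66),("stand",0),("jar",0)]:
    for nm,c in (("top",t),("scene",s)):
        for r in manip.tip_of(n,c)[:6]:
            print(n,nm,round(r["score"],2),np.array(r["xy"]),onz(c,r["xy"],z)[:2])
E
```

```text
wheel_centre top 0.79 [231.3 183.9] [562.6 136.5]
wheel_centre scene 0.77 [275.3 251. ] [572.5 133.7]
wheel_centre scene 0.67 [225.3 184.8] [ 554.4 -116.8]
valve top 0.95 [234.3 188.9] [565.9 136.4]
valve scene 0.63 [276.1 273.2] [564.9 128.9]
knob top 0.43 [230.8 169. ] [603.3 138. ]
knob scene 0.55 [262.4 260.5] [610.8 141.1]
knob_grip top 0.45 [230.3 166. ] [605.5 136.9]
knob_grip scene 0.54 [262.4 252.6] [610.6 140.5]
tag top 0.65 [231.  184.8] [560.2 137.3]
tag top 0.16 [424.5 204.9] [ 499.6 -374.9]
tag_tail top 0.57 [233.4 214.4] [480.1 130.6]
tag_tail top 0.53 [134.6 228.3] [446.6 389.5]
tag_tail scene 0.78 [304.1 233.1] [488.9 126.5]
post_tip top 0.95 [229.9 268.2] [340.3 141.7]
post_tip top 0.93 [336.4 192.6] [ 539.4 -145.3]
post_tip top 0.81 [441.2 149.1] [ 657. -436.]
post_tip top 0.63 [384.7 305.3] [ 239.3 -262.1]
post_tip top 0.57 [373.5 254.2] [ 372.4 -238.5]
post_tip top 0.45 [234.1 188.4] [554.4 131. ]
post_tip scene 0.92 [262.1 147.4] [ 377.  -221.4]
post_tip scene 0.82 [357.7 218.2] [336.7 140. ]
post_tip scene 0.77 [228.7 185.2] [ 536.7 -132.3]
post_tip scene 0.72 [137.7 144.1] [ 663.  -422.1]
post_tip scene 0.65 [293.3 124.1] [ 235.9 -268.1]
stand top 0.95 [333.8 195.4] [ 543.6 -145.7]
stand top 0.92 [429.1 156.3] [ 654.2 -422.6]
stand top 0.86 [380.2 304.4] [ 238.9 -263.7]
stand top 0.77 [232.2 271.6] [333.  141.8]
stand top 0.58 [365.1 254.4] [ 375.9 -227.8]
stand top 0.48 [177.7 146.2] [693.1 299.6]
stand scene 0.93 [263.8 165. ] [ 370.8 -221.6]
stand scene 0.93 [139.6 160.3] [ 663.7 -435.1]
stand scene 0.85 [291.6 144.6] [ 245.2 -259. ]
stand scene 0.83 [356.2 239.2] [337.5 148.7]
stand scene 0.69 [231.5 204.3] [ 533.7 -128.6]
jar top 0.52 [279.6 188.6] [565.2   7.7]
jar top 0.3 [235.7 189.2] [565.  132.4]
jar scene 0.56 [247.8 239.2] [563.6   2. ]
```

```bash
cat >> h.py <<'E'
np.set_printoptions(precision=2,suppress=True)
def go(pos,yaw,st=None):
    st=st or manip.read_state()
    Rt=R.from_euler('xyz',st["eef_rot"]); Rg=R.from_euler('xyz',[-np.pi/2,0,yaw])
    d=Rt.as_matrix().T@(np.array(pos)-st["eef_pos"]); r=(Rt.inv()*Rg).as_rotvec(degrees=True)
    print("shift",d,"turn",r,"dist",np.linalg.norm(d),"clock",st["clock"])
def camat(pos,yaw):
    # wrist cam mount from the start pose
    p0=np.array([168.12,523.44,226.9]);R0=R.from_euler('xyz',[-1.57187,0,-.31078])
    o=R0.inv().apply(np.array([90.528,548.096,383.811])-p0); q=R0.inv()*R.from_euler('xyz',[2.85973,.000477,1.260688])
    Rg=R.from_euler('xyz',[-np.pi/2,0,yaw])
    return dict(origin=np.array(pos)+Rg.apply(o),orientation=(Rg*q).as_euler('xyz'),intrinsics=np.array([[343.35,0,280.4],[0,343.35,206.5],[0,0,1]]))
E
python3 - <<'E'
from h import *
for pos in [(480,128,230),(520,100,250),(450,60,280),(440,0,300)]:
    for yaw in (.11,):
        c=camat(pos,yaw); print(pos,c["origin"],[proj(c,p) for p in [(566,135,87),(607,138,129),(485,128,90),(538,-138,66),(457,-147,32)]])
go((480,128,230),.11)
E
```

```text
(480, 128, 230) [399.12 118.64 386.91] [array([277.99, 286.13]), array([276.05, 351.08]), array([280.  , 206.93]), array([  6.  , 222.86]), array([ 13.85, 135.98])]
(520, 100, 250) [439.12  90.64 406.91] [array([310.25, 243.3 ]), array([311.33, 302.46]), array([314.79, 162.92]), array([ 44.97, 182.16]), array([51.53, 98.6 ])]
(450, 60, 280) [369.12  50.64 436.91] [array([334.45, 293.45]), array([337.3 , 348.56]), array([340.05, 227.35]), array([101.95, 239.43]), array([106.31, 164.61])]
(440, 0, 300) [359.12  -9.36 456.91] [array([379.54, 296.99]), array([385.58, 348.98]), array([387.74, 235.15]), array([159.79, 245.99]), array([162.57, 175.16])]
shift [ 417.86   -2.55 -281.34] turn [ -0.   -24.11   0.  ] dist 503.74968402583545 clock 1.15
```

```bash
python3 - <<'E'
from h import *
go((460,60,280),.11)
E
```

```text
shift [ 419.61  -52.55 -352.19] turn [ -0.   -24.11   0.  ] dist 550.3439763534925 clock 1.15
```

```bash
python3 -m jog '[20,-3,-17,0,-1,0, 48,-6,-40,0,-3,0, 78,-10,-65,0,-5,0, 108,-14,-90,0,-7,0, 138,-17,-116,0,-9,0, 168,-21,-141,0,-11,0, 198,-25,-166,0,-13,0, 228,-29,-191,0,-15,0, 258,-32,-216,0,-17,0, 288,-36,-241,0,-19,0]' 94; python3 - <<'E'
from h import *
go((460,60,280),.11)
E
```

```text
clock: 1.98
eef_pos: [369.2, 204.3, 263.8]
eef_rot: [-1.571, -0.001, 0.023]
wrist_force: [0.5, 0.7, 0.6]
finger_gap: 94.2
shift [  87.47  -16.16 -146.34] turn [-0.01 -5.    0.03] dist 171.25177591525937 clock 1.9833
```

```bash
python3 -m jog '[18,-3,-30,0,-1,0, 36,-6,-60,0,-2,0, 54,-10,-90,0,-3,0, 70,-13,-118,0,-4,0, 82,-15,-137,0,-5,0, 87,-16,-146,0,-5,0]'; python3 - <<'E'
from h import *
print(manip.read_state()["eef_pos"],manip.read_state()["eef_rot"])
c=manip.camera("wrist"); cv2.imwrite("pics/b.png",c["img"][:,:,::-1])
for n,z in [("wheel_centre",87),("valve",0),("knob",87),("knob_grip",112),("tag",87),("tag_tail",89.5),("post_tip",66),("stand",0)]:
        for r in manip.tip_of(n,c)[:3]:
            print(n,round(r["score"],2),np.array(r["xy"]),onz(c,r["xy"],z)[:2])
E
```

```text
clock: 2.48
eef_pos: [459.8, 59.8, 279.6]
eef_rot: [-1.571, -0.0, 0.107]
wrist_force: [-0.3, 0.0, 0.2]
finger_gap: 93.9
[459.79  59.78 279.59] [-1.57 -0.    0.11]
valve 0.73 [325.6 252.7] [563.71 133.4 ]
knob 0.78 [335.4 317.6] [607.02 140.17]
knob 0.46 [232.  246.1] [530.07  13.82]
knob_grip 0.88 [341.4 332.1] [608.11 143.13]
tag 0.77 [334.8 284.2] [564.03 132.9 ]
tag_tail 0.6 [341.7 216.4] [482.61 127.48]
post_tip 0.89 [100.1 232.5] [ 538.62 -140.2 ]
post_tip 0.84 [374.9  74.1] [336.78 142.37]
post_tip 0.66 [ 3.8 68.9] [ 371.98 -229.88]
stand 0.85 [361.5  81.3] [338.99 144.19]
stand 0.63 [49.  77.2] [ 374.41 -227.35]
stand 0.58 [128.4 215. ] [ 537.99 -135.8 ]
```

View pics/b.png

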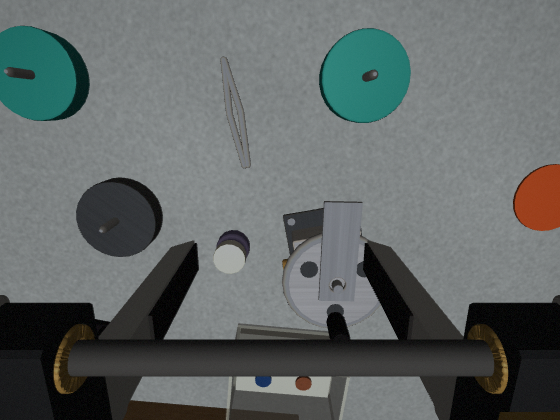

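The wrist view shows the tag from (342,202) to (337,300) with the wheel centre near (337,284). The knob is at (337,320) and the dark stand's post tip at (100,232). I'll get the tag's axis from its mask.

```bash
cat >> h.py <<'E'
def tagfit(c,ztop):
    m=manip.masks_of("tag",c)
    for r in m[:2]:
        ys,xs=np.nonzero(r["pixels"])
        P=np.array([onz(c,(x,y),ztop)[:2] for x,y in zip(xs,ys)])
        (cx,cy),(w,h),a=cv2.minAreaRect(P.astype(np.float32))
        bx=cv2.boxPoints(((cx,cy),(w,h),a))
        e=[bx[1]-bx[0],bx[2]-bx[1]]; l=e[0] if np.linalg.norm(e[0])>np.linalg.norm(e[1]) else e[1]
        l=l/np.linalg.norm(l); l=l if l[0]>0 else -l
        print("tag score",round(r["score"],2),"n",len(xs),"ctr",cx,cy,"wh",w,h,"yaw",np.arctan2(l[1],l[0]),"eye",np.array([cx,cy])+38*l,"tail",np.array([cx,cy])-44*l, "pca", end=" ")
        u,s,v=np.linalg.svd(P-P.mean(0),full_matrices=False); v=v[0]*np.sign(v[0][0]); print(np.arctan2(v[1],v[0]),P.mean(0))
E
python3 - <<'E'
from h import *
c=manip.camera("wrist"); tagfit(c,92)
for n in ("stand",):
    for r in manip.masks_of(n,c):
        ys,xs=np.nonzero(r["pixels"]); print(n,r["score"],r["xy"],len(xs),xs.min(),xs.max(),ys.min(),ys.max(), onz(c,(xs.mean(),ys.mean()),20)[:2])
        if 50<r["xy"][0]<200 and r["xy"][1]>150: cv2.imwrite("pics/ms.png",(r["pixels"]*255).astype(np.uint8))
E
```

```text
tag score 0.92 n 3642 ctr 523.593017578125 130.84730529785156 wh 118.4339370727539 42.30267333984375 yaw 0.0926909 eye [561.43 134.36] tail [479.78 126.77] pca 0.08231964103643111 [518.88 130.23]
stand 0.86 [38.5, 72.5] 6893 0 86 26 121 [ 372.74 -222.24]
stand 0.78 [116.9, 217.4] 5414 73 159 177 257 [ 534.02 -139.35]
stand 0.68 [336.1, 325.9] 461 323 345 313 338 [663.82 160.4 ]
stand 0.65 [362.0, 79.4] 6766 317 407 30 124 [334.49 142.54]
```

```bash
python3 - <<'E'
from h import *
go((481,127,160),.088)
E
```

```text
shift [ 29.3  119.49  61.88] turn [-0.    1.18  0.  ] dist 137.71292631653327 clock 3.0833
```

```bash
python3 -m jog '[7,29,15,0,0.3,0, 14,59,31,0,0.6,0, 22,89,46,0,0.9,0, 29,115,60,0,1.2,0, 29,119.5,62,0,1.2,0]' 74; python3 - <<'E'
from h import *
print(manip.read_state()["eef_pos"],manip.read_state()["eef_rot"])
c=manip.camera("wrist"); cv2.imwrite("pics/c.png",c["img"][:,:,::-1])
tagfit(c,92)
for n,z in [("wheel_centre",87),("valve",0),("knob",87),("knob_grip",112),("tag",87),("tag_tail",89.5)]:
        for r in manip.tip_of(n,c)[:2]:
            print(n,round(r["score"],2),np.array(r["xy"]),onz(c,r["xy"],z)[:2])
E
```

```text
clock: 3.5
eef_pos: [479.6, 128.1, 155.9]
eef_rot: [-1.571, 0.006, 0.088]
wrist_force: [0.0, -0.8, 0.4]
finger_gap: 74.4
[479.55 128.07 155.9 ] [-1.57  0.01  0.09]
tag score 0.68 n 6931 ctr 514.9168701171875 130.32937622070312 wh 100.41104888916016 39.95848846435547 yaw 0.08881457 eye [552.77 133.7 ] tail [471.09 126.43] pca 0.09131356449859561 [510.03 129.88]
wheel_centre 0.61 [278.3 331.2] [561.83 133.63]
wheel_centre 0.43 [279.3 381.1] [607.84 138.45]
knob 0.69 [282.3 380.3] [606.86 140.78]
knob_grip 0.69 [281.9 405.6] [606.23 140.3 ]
knob_grip 0.52 [133.5  83.9] [393.08  38.62]
tag_tail 0.71 [279.3 233.5] [481.85 127.35]
tag_tail 0.56 [278.5 330.8] [559.67 133.61]
```

View pics/c.png

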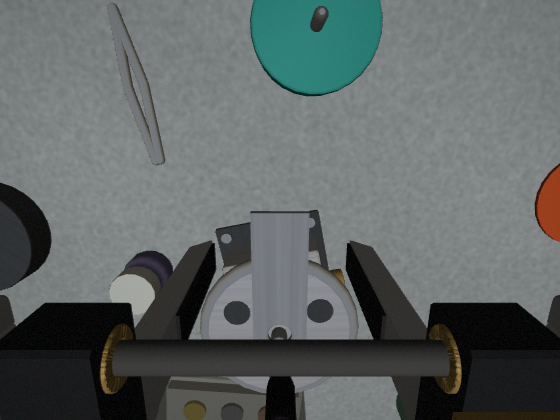

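The tag's tail is centred between the fingers, spanning columns 250–310 with its end at row 212. I'll go down and grip it.

```bash
python3 - <<'E'
from h import *
print(manip.read_state()["eef_pos"],manip.read_state()["eef_rot"])
go((480,127.2,92),.09)
E
```

```text
[481.25 126.3  161.23] [-1.57 -0.    0.09]
shift [-1.31 69.23  0.99] turn [-0.01 -0.2   0.12] dist 69.24519942276551 clock 3.9
```

```bash
python3 -m jog '[0,20,0,0,0,0, -1,40,0.5,0,0,0, -1,56,1,0,0,0, -1.3,66,1,0,0,0, -1.3,69,1,0,0,0, -1.3,69,1,0,0,0]' 74 25; python3 -m jog '[0,0,0,0,0,0, 0,0,0,0,0,0, 0,0,0,0,0,0, 0,0,0,0,0,0, 0,0,0,0,0,0]' 30 25
```

```text
clock: 4.4
eef_pos: [479.5, 127.4, 91.0]
eef_rot: [-1.571, 0.0, 0.087]
wrist_force: [-0.4, -0.5, -0.1]
finger_gap: 74.3
clock: 4.82
eef_pos: [479.6, 127.6, 91.3]
eef_rot: [-1.571, -0.001, 0.087]
wrist_force: [0.3, -0.8, -0.1]
finger_gap: 43.8
```

```bash
python3 -m jog '[0,0,0,0,0,0, 0,0,0,0,0,0, 0,0,0,0,0,0, 0,0,0,0,0,0]' 30 30; python3 -m jog '[0,-4,0,0,0,0, 0,-10,0,0,0,0, 0,-18,0,0,0,0, 0,-28,0,0,0,0, 0,-42,0,0,0,0, 0,-60,0,0,0,0, 0,-70,0,0,0,0, 0,-75,0,0,0,0, 0,-75,0,0,0,0]'
python3 - <<'E'
from h import *
s=manip.read_state();print(s["eef_pos"],s["eef_rot"],s["finger_gap"])
c=manip.camera("wrist"); cv2.imwrite("pics/d.png",c["img"][:,:,::-1])
for n,z in [("wheel_centre",87),("knob",87),("knob_grip",112),("tag",s["eef_pos"][2]-3-2.5),("tag_tail",s["eef_pos"][2]-3),("post_tip",66)]:
        for r in manip.tip_of(n,c)[:2]:
            print(n,round(r["score"],2),np.array(r["xy"]),onz(c,r["xy"],z)[:2])
E
```

```text
clock: 5.15
eef_pos: [479.5, 127.6, 91.0]
eef_rot: [-1.571, -0.0, 0.087]
wrist_force: [-0.0, 0.4, 0.7]
finger_gap: 39.3
clock: 5.9
eef_pos: [479.9, 127.7, 167.1]
eef_rot: [-1.571, -0.002, 0.087]
wrist_force: [0.0, 0.3, -0.2]
finger_gap: 39.5
[479.86 127.67 167.15] [-1.57 -0.    0.09] 39.50974828692547
wheel_centre 0.52 [281.5 277.7] [523.64 132.27]
knob_grip 0.95 [279.8 392.3] [607.14 138.31]
tag 0.98 [277.9 399. ] [563.16 133.41]
tag_tail 0.78 [282.2 278.2] [483.07 128.77]
post_tip 0.85 [319.1  10.7] [334.76 140.85]
```

View pics/d.png

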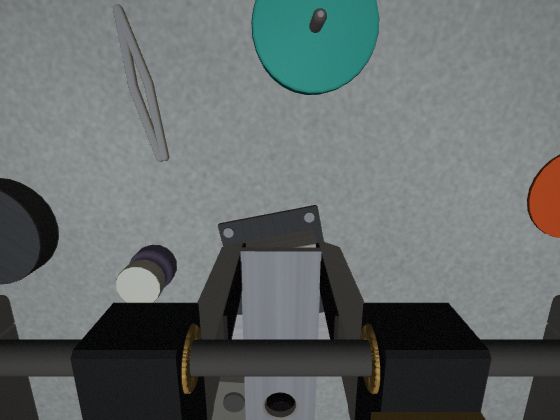

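The tag is lifted and level, with its eye at about (280,404). Next I'll move beside the stand and measure its post.

```bash
python3 - <<'E'
from h import *
for pos in [(456,-60,167),(420,-70,167),(456,-80,190)]:
  c=camat(pos,.09); print(pos,proj(c,(538,-138,66)),proj(c,(538,-138,30)))
go((440,-70,180),.09)
E
```

```text
(456, -60, 167) [180.26 298.67] [190.87 278.32]
(420, -70, 167) [191.3  335.77] [200.45 312.23]
(456, -80, 190) [209.27 286.92] [216.31 269.07]
shift [ -56.35  -14.52 -193.4 ] turn [ 0.   -0.17 -0.06] dist 201.96415401475198 clock 6.25
```

```bash
python3 - <<'E'
from h import *
c=camat((485,-45,180),.09);print(proj(c,(538,-138,66)),proj(c,(538,-138,30)))
go((485,-45,180),.09)
E
```

```text
[167.31 259.4 ] [179.15 243.43]
shift [  -9.34  -14.57 -172.41] turn [ 0.   -0.17 -0.06] dist 173.27622668479586 clock 6.25
```

```bash
python3 -m jog '[-1,-2,-12,0,0,0, -2,-5,-36,0,0,0, -4,-8,-66,0,0,0, -6,-11,-98,0,0,0, -7,-13,-128,0,0,0, -8,-14.5,-152,0,0,0, -9,-14.5,-167,0,0,0, -9,-14.5,-172,0,0,0, -9,-14.5,-172,0,0,0, -9,-14.5,-172,0,0,0]'
python3 - <<'E'
from h import *
s=manip.read_state();print(s["eef_pos"],s["eef_rot"],s["finger_gap"])
c=manip.camera("wrist"); cv2.imwrite("pics/e.png",c["img"][:,:,::-1])
for n,z in [("tag",s["eef_pos"][2]-1.5-2.5),("post_tip",66),("stand",0)]:
        for r in manip.tip_of(n,c)[:3]:
            print(n,round(r["score"],2),np.array(r["xy"]),onz(c,r["xy"],z)[:2])
c=manip.camera("top"); cv2.imwrite("pics/e_top.png",c["img"][130:270,180:390,::-1].repeat(3,0).repeat(3,1))
E
```

```text
clock: 7.08
eef_pos: [485.3, -44.3, 180.3]
eef_rot: [-1.571, 0.0, 0.087]
wrist_force: [-0.0, -0.2, 0.1]
finger_gap: 39.2
[485.35 -44.35 180.34] [-1.57  0.    0.09] 39.24346299186128
tag 0.82 [277.6 397.4] [565.78 -39.06]
post_tip 0.94 [38.1 41.2] [ 373.91 -229.77]
post_tip 0.88 [163.6 255.5] [ 534.69 -140.7 ]
post_tip 0.88 [557.1  32.9] [335.85 141.71]
stand 0.98 [89.8 54.2] [ 373.36 -227.63]
stand 0.95 [186.8 232.7] [ 538.34 -138.04]
stand 0.84 [501.2  49.8] [337.18 142.76]
```

View pics/e.png

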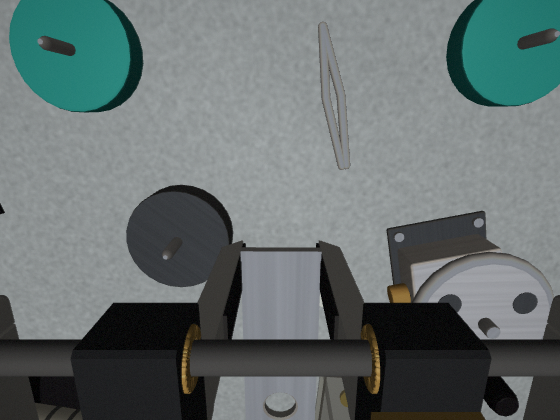

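View pics/e_top.png

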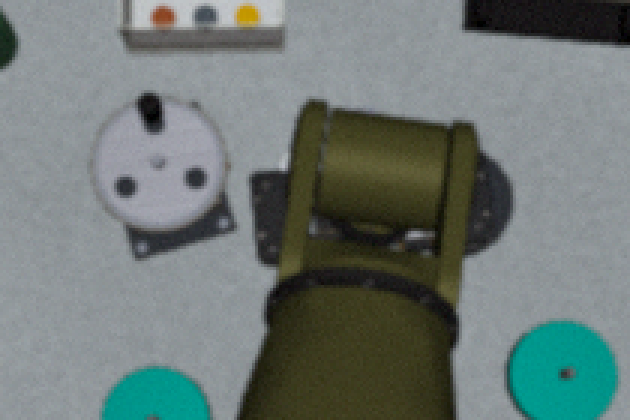

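```bash
python3 - <<'E'
from h import *
c=manip.camera("wrist"); im=c["img"][:,:,::-1]
a=cv2.resize(im[175:295,120:240],None,fx=5,fy=5,interpolation=cv2.INTER_CUBIC); a=np.clip(a.astype(float)*1.8,0,255).astype(np.uint8)
cv2.imwrite("pics/f1.png",a)
b=cv2.resize(im[375:420,230:330],None,fx=6,fy=6,interpolation=cv2.INTER_CUBIC); cv2.imwrite("pics/f2.png",b)
for r in manip.masks_of("stand",c):
    if 120<r["xy"][0]<240 and r["xy"][1]>150:
        # match projected base top (z30) + side + to mask by IoU over x,y
        from scipy.optimize import minimize
        M=r["pixels"]
        th=np.linspace(0,2*np.pi,60,endpoint=False)
        def sil(x,y):
            pts=[proj(c,(x+50*np.cos(t),y+50*np.sin(t),z)) for t in th for z in (0,30)]
            h=cv2.convexHull(np.array(pts,np.float32)); m=np.zeros(M.shape,np.uint8); cv2.fillConvexPoly(m,np.round(h*16).astype(np.int32),1,shift=4); m[:, 237:]=0
            return m.astype(bool)
        f=lambda p:-(sil(*p)&M).sum()/(sil(*p)|M).sum()
        o=minimize(f,(537,-138),method="Nelder-Mead",options=dict(initial_simplex=[(537,-138),(541,-138),(537,-134)])); print(r["score"],o.x,o.fun)
E
```

```text
0.86 [ 536.3  -139.91] -0.9180639391906997
```

View pics/f1.png

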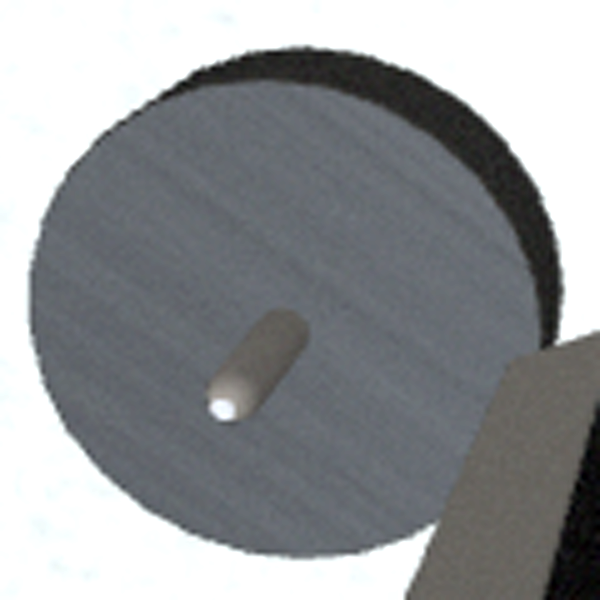

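View pics/f2.png

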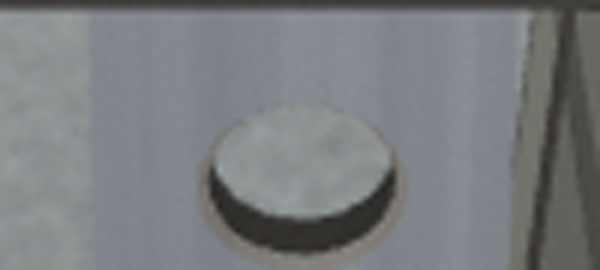

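```bash
python3 - <<'E'
from h import *
c=manip.camera("wrist"); s=manip.read_state()
print(onz(c,(164.8,256.6),66)[:2],onz(c,(177.6,241),30)[:2])
ex=onz(c,(280.6,405),s["eef_pos"][2]+1); print(ex, ex[:2]-s["eef_pos"][:2])
# silhouettes of eye ends
for z in (-6,1,6):
  a=onz(c,(230+210/6,405),s["eef_pos"][2]+z);b=onz(c,(230+397/6,405),s["eef_pos"][2]+z);print(z,np.linalg.norm(a-b), ((a+b)/2)[:2]-s["eef_pos"][:2])
# tag corner (tail end) 
l,r=onz(c,(243,250),s["eef_pos"][2]+1),onz(c,(321,250),s["eef_pos"][2]+1);print(np.linalg.norm(l-r),(l+r)/2-s["eef_pos"])
E
```

```text
[ 535.98 -139.39] [ 536.02 -138.75]
[566.08 -36.91 181.46] [80.57  7.28]
-6 18.485290920776023 [87.84  7.92]
1 17.69065650204848 [80.57  7.27]
6 17.123060488671662 [75.38  6.8 ]
38.26230521988578 [-14.21  -0.47   1.  ]
```

```bash
python3 - <<'E'
from h import *
go((455,-146.2,88),.087)
E
```

```text
shift [-39.34  92.46 -98.95] turn [0.   0.04 0.  ] dist 141.02212674690134 clock 7.4833
```

```bash
python3 -m jog '[-6,6,-14,0,0,0, -13,15,-36,0,0,0, -22,30,-62,0,0,0, -31,48,-84,0,0,0, -37,66,-96,0,0,0, -39.3,80,-99,0,0,0, -39.3,90,-99,0,0,0, -39.3,92.5,-99,0,0,0, -39.3,92.5,-99,0,0,0, -39.3,92.5,-99,0,0,0]'
python3 - <<'E'
from h import *
s=manip.read_state();print(s["eef_pos"],s["eef_rot"],s["finger_gap"])
c=manip.camera("wrist"); im=c["img"][:,:,::-1]; cv2.imwrite("pics/g.png",im)
b=cv2.resize(im[370:420,230:330],None,fx=6,fy=6,interpolation=cv2.INTER_CUBIC); cv2.imwrite("pics/g2.png",np.clip(b.astype(float)*1.8,0,255).astype(np.uint8))
c=manip.camera("scene"); cv2.imwrite("pics/g_s.png",cv2.resize(c["img"][140:260,150:300,::-1],None,fx=4,fy=4,interpolation=cv2.INTER_CUBIC))
E
```

```text
clock: 8.32
eef_pos: [455.5, -146.2, 88.6]
eef_rot: [-1.571, -0.001, 0.088]
wrist_force: [-0.7, -0.2, 0.0]
finger_gap: 38.9
[ 455.48 -146.2    88.6 ] [-1.57 -0.    0.09] 38.87935602175577
```

View pics/g.png

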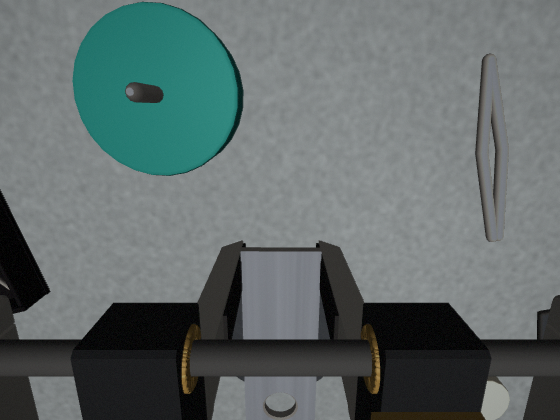

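View pics/g2.png

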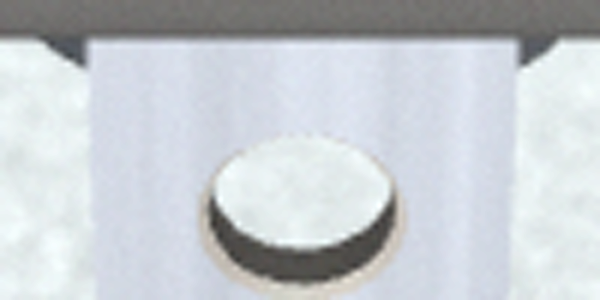

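View pics/g_s.png

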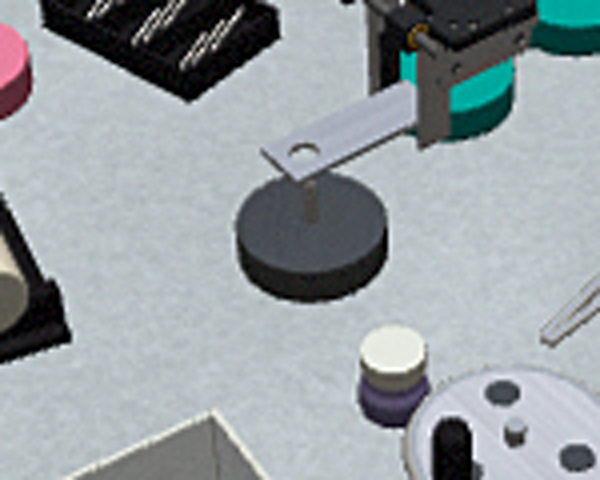

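```bash
python3 - <<'E'
from h import *
c=manip.camera("scene")
print(onz(c,(150+310.5/4,140+222/4),30),onz(c,(150+304.5/4,140+150.5/4),89.1))
E
```

```text
[ 540.3  -134.94   30.  ] [ 539.97 -137.61   89.1 ]
```

Both cameras put the eye over the post to within 2 mm, so I'll lower it in stages and watch the force.

```bash
python3 -m jog '[0,4,0,0,0,0, 0,12,0,0,0,0, 0,20,0,0,0,0, 0,27,0,0,0,0, 0,30,0,0,0,0, 0,30,0,0,0,0]'
python3 - <<'E'
from h import *
s=manip.read_state();print(s["eef_pos"],s["wrist_force"],s["moment"])
c=manip.camera("wrist"); im=c["img"][:,:,::-1]
b=cv2.resize(im[370:420,230:330],None,fx=6,fy=6,interpolation=cv2.INTER_CUBIC); cv2.imwrite("pics/h2.png",np.clip(b.astype(float)*1.8,0,255).astype(np.uint8))
c=manip.camera("scene"); cv2.imwrite("pics/h_s.png",cv2.resize(c["img"][140:260,150:300,::-1],None,fx=4,fy=4,interpolation=cv2.INTER_CUBIC))
E
```

```text
clock: 8.97
eef_pos: [454.5, -146.4, 56.8]
eef_rot: [-1.57, 0.002, 0.087]
wrist_force: [-0.4, -0.8, -0.1]
finger_gap: 39.6
[ 454.46 -146.4    56.85] [-0.44 -0.75 -0.06] [0.07 0.03 0.  ]
```

View pics/h2.png

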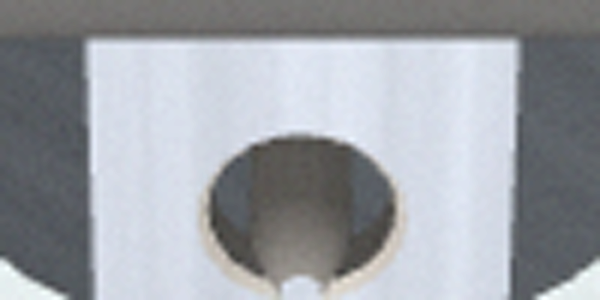

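View pics/h_s.png

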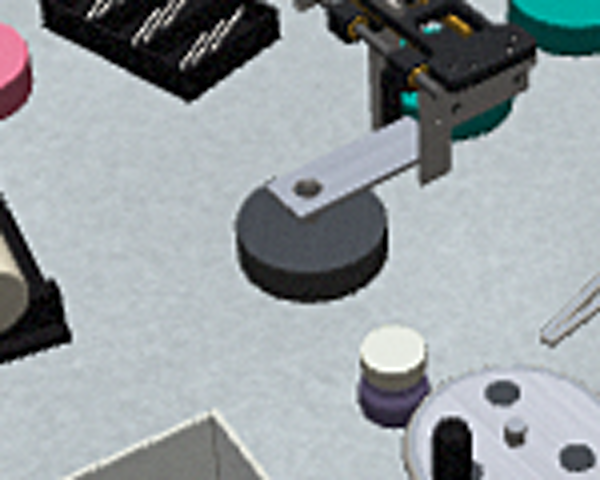

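The post now stands inside the eye, centred across it. Next I'll lower the tag onto the base.

```bash
python3 -m jog '[0,4,0,0,0,0, 0,9,0,0,0,0, 0,14,0,0,0,0, 0,18,0,0,0,0, 0,21,0,0,0,0, 0,22,0,0,0,0, 0,22,0,0,0,0]'
```

```text
clock: 9.65
eef_pos: [454.9, -146.5, 35.7]
eef_rot: [-1.571, 0.0, 0.087]
wrist_force: [0.3, -0.8, -0.9]
finger_gap: 39.7
```

```bash
python3 -m jog '[0,1,0,0,0,0, 0,1,0,0,0,0]'; python3 - <<'E'
from h import *
s=manip.read_state();print(s["eef_pos"],s["wrist_force"],s["moment"])
E
```

```text
clock: 9.82
eef_pos: [455.0, -146.6, 35.0]
eef_rot: [-1.571, -0.0, 0.087]
wrist_force: [0.3, -0.3, -1.1]
finger_gap: 39.6
[ 454.99 -146.6    34.96] [ 0.27 -0.3  -1.09] [0.02 0.06 0.02]
```

```bash
python3 -m jog '[0,0.8,0,0,0,0, 0,0.8,0,0,0,0]'; python3 -m jog '[0,0,0,0,0,0, 0,0,0,0,0,0, 0,0,0,0,0,0, 0,0,0,0,0,0]' 64; python3 -m jog '[0,-5,0,0,0,0, 0,-15,0,0,0,0, 0,-30,0,0,0,0, 0,-50,0,0,0,0, 0,-75,0,0,0,0, 0,-105,0,0,0,0, 0,-130,0,0,0,0, 0,-145,0,0,0,0, 0,-150,0,0,0,0]'
python3 - <<'E'
from h import *
s=manip.read_state();print(s["eef_pos"],s["wrist_force"])
c=manip.camera("wrist"); cv2.imwrite("pics/i.png",c["img"][:,:,::-1])
c=manip.camera("scene"); cv2.imwrite("pics/i_s.png",cv2.resize(c["img"][140:260,150:300,::-1],None,fx=4,fy=4,interpolation=cv2.INTER_CUBIC))
go((530,90,230),.087)
E
```

```text
clock: 9.98
eef_pos: [455.0, -146.6, 34.2]
eef_rot: [-1.571, -0.0, 0.087]
wrist_force: [-0.5, 0.5, -0.1]
finger_gap: 39.2
clock: 10.32
eef_pos: [455.0, -146.6, 34.2]
eef_rot: [-1.571, -0.0, 0.087]
wrist_force: [-1.0, -0.7, -0.4]
finger_gap: 62.1
clock: 11.07
eef_pos: [455.7, -146.9, 187.6]
eef_rot: [-1.573, -0.004, 0.087]
wrist_force: [-0.2, 0.0, -0.9]
finger_gap: 64.0
[ 455.69 -146.86  187.57] [-0.16  0.04 -0.95]
shift [ 95.25 -44.92 229.19] turn [0.05 0.01 0.1 ] dist 252.23049894881 clock 11.1667
```

View pics/i.png

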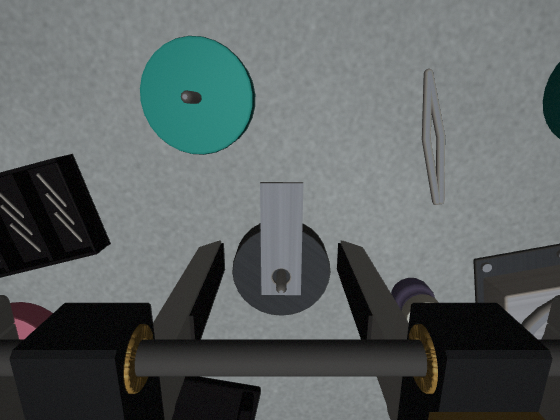

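View pics/i_s.png

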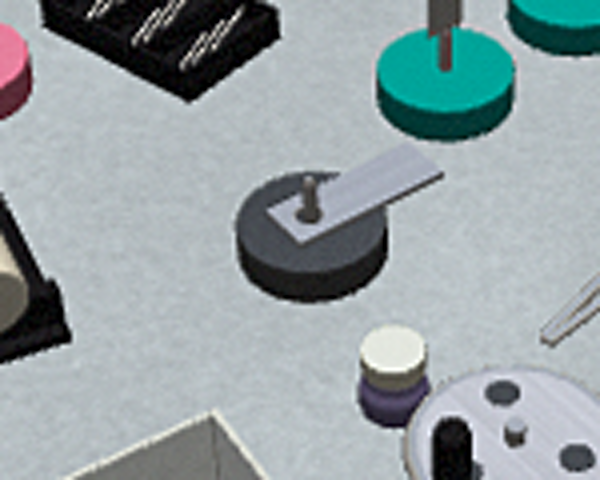

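The tag hangs flat on the stand's base with the post through its eye, at (281,280) in the wrist view. Now I'll look at the wheel from above.

```bash
python3 - <<'E'
from h import *
go((550,130,225),.087)
E
```

```text
shift [118.65 -39.91 267.3 ] turn [0.05 0.01 0.1 ] dist 295.165342656559 clock 11.1667
```

```bash
python3 -m jog '[10,-8,22,0,0,0, 22,-15,50,0,0,0, 36,-22,82,0,0,0, 50,-28,114,0,0,0, 65,-33,147,0,0,0, 80,-36,180,0,0,0, 95,-38,213,0,0,0, 107,-40,242,0,0,0, 115,-40,260,0,0,0, 118.5,-40,267,0,0,0]'; python3 -m jog '[0,0,0,0,0,0, 0,0,0,0,0,0]'
python3 - <<'E'
from h import *
s=manip.read_state();print(s["eef_pos"],s["eef_rot"])
c=manip.camera("wrist"); cv2.imwrite("pics/j.png",c["img"][:,:,::-1])
for n,z in [("wheel_centre",87),("valve",0),("knob",87),("knob_grip",112)]:
        for r in manip.tip_of(n,c)[:2]:
            print(n,round(r["score"],2),np.array(r["xy"]),onz(c,r["xy"],z)[:2])
c2=manip.camera("top")
for n,z in [("wheel_centre",87),("valve",0),("knob",87),("knob_grip",112)]:
        for r in manip.tip_of(n,c2)[:2]:
            print(n,round(r["score"],2),np.array(r["xy"]),onz(c2,r["xy"],z)[:2])
E
```

```text
clock: 12.0
eef_pos: [549.7, 132.1, 222.5]
eef_rot: [-1.571, 0.002, 0.09]
wrist_force: [-0.0, -0.0, -1.1]
finger_gap: 64.3
clock: 12.17
eef_pos: [549.4, 129.0, 223.2]
eef_rot: [-1.571, 0.002, 0.087]
wrist_force: [-0.6, -0.2, 1.1]
finger_gap: 64.1
[549.38 129.03 223.17] [-1.57  0.    0.09]
wheel_centre 0.72 [284.8 217.1] [562.01 133.92]
valve 0.72 [283.2 195.4] [564.04 133.31]
knob 0.9 [287.8 260.4] [603.89 140.56]
knob_grip 0.58 [288.1 276.3] [607.21 140.62]
knob 0.32 [429.3 208.7] [ 489.26 -387.01]
```

View pics/j.png

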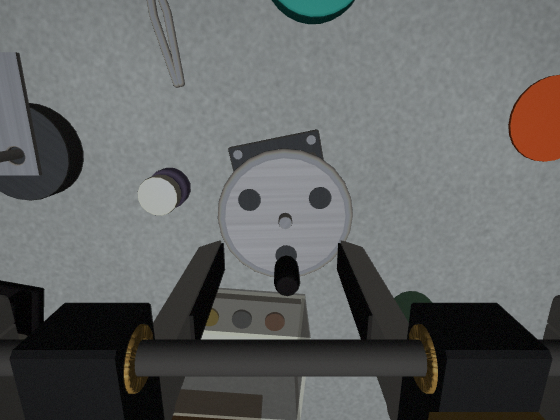

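```bash
python3 - <<'E'
from h import *
c=manip.camera("wrist"); im=c["img"][:,:,::-1]
a=cv2.resize(im[140:300,210:360],None,fx=4,fy=3.75,interpolation=cv2.INTER_CUBIC); cv2.imwrite("pics/k.png",np.clip(a.astype(float)*1.6,0,255).astype(np.uint8))
import scipy.optimize as so
for nm in ("wheel","knob"):
  for r in manip.masks_of(nm,c)[:2]:
    ys,xs=np.nonzero(r["pixels"]);print(nm,r["score"],r["xy"],len(xs),xs.min(),xs.max(),ys.min(),ys.max())
E
```

```text
wheel 0.56 [289.1, 211.5] 13881 217 351 147 294
wheel 0.43 [22.1, 307.4] 1660 0 43 280 338
knob 0.61 [287.5, 273.1] 875 274 299 254 294
```

View pics/k.png

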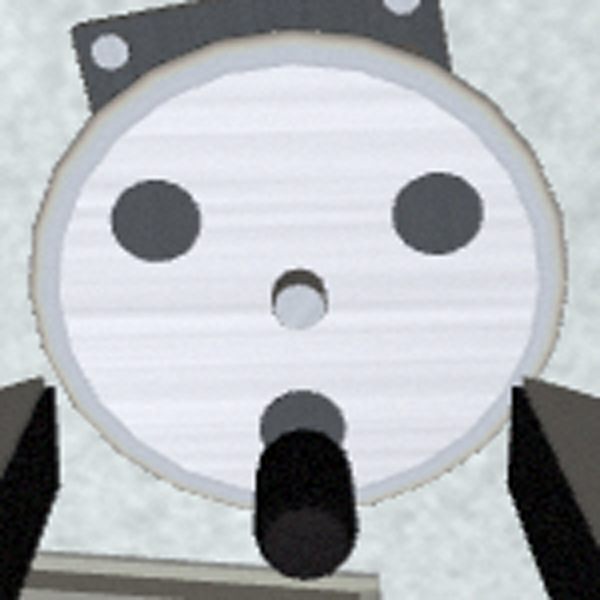

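```bash
python3 - <<'E'
from h import *
c=manip.camera("wrist")
st=onz(c,(285,221.8),101);kt=onz(c,(287.3,284.6),129);print("stem",st,"knobtop",kt)
d=(kt-st)[:2];print(np.linalg.norm(d),np.arctan2(d[1],d[0]))
# rim check: predicted rim box for centre st, r=58 z=87
th=np.linspace(0,2*np.pi,200)
for r,z in((58,87),):
    P=np.array([proj(c,(st[0]+r*np.cos(t),st[1]+r*np.sin(t),z)) for t in th]);print(P.min(0),P.max(0))
k=proj(c,(kt[0],kt[1],129));print(k)
# foot yaw: front foot edge corners in k.png (72,22)->? bolts (110,52),(402,0)
a=onz(c,(210+110/4,140+52/3.75),6);b=onz(c,(210+402/4,140+0/3.75),6);print(a,b,"yaw",np.arctan2(*(b-a)[[1,0]])-np.pi/2)
go((kt[0],kt[1],160),.087); go((kt[0],kt[1],115),.087)
E
```

```text
stem [562.65 134.67 101.  ] knobtop [607.03 140.28 129.  ]
44.73845853025489 0.12557081937384337
[220.24 152.01] [349.39 275.15]
[287.3 284.6]
[521.43  80.18   6.  ] [499.66 157.69   6.  ] yaw 0.2737595261747128
shift [57.98 64.17  5.52] turn [0.   0.01 0.  ] dist 86.6582304235121 clock 12.8667
shift [ 57.98 109.17   5.52] turn [0.   0.01 0.  ] dist 123.7315470018138 clock 12.8667
```

The wheel axis is at about (562.7,134.7) and the knob at (607.0,140.3). That gives a radius of 44.7 mm, which agrees with the 45 mm given. I'll descend on the knob.

```bash
python3 -m jog '[12,8,1,0,0,0, 32,18,3,0,0,0, 50,28,5,0,0,0, 57,42,5.5,0,0,0, 58,60,5.5,0,0,0, 58,78,5.5,0,0,0, 58,93,5.5,0,0,0, 58,104,5.5,0,0,0, 58,109,5.5,0,0,0, 58,109,5.5,0,0,0]' 54 25; python3 -m jog '[0,0,0,0,0,0, 0,0,0,0,0,0, 0,0,0,0,0,0, 0,0,0,0,0,0, 0,0,0,0,0,0]' 15 25
```

```text
clock: 13.7
eef_pos: [606.7, 140.2, 114.2]
eef_rot: [-1.571, 0.001, 0.087]
wrist_force: [-0.2, -0.5, -0.9]
finger_gap: 54.2
clock: 14.12
eef_pos: [607.2, 140.3, 115.6]
eef_rot: [-1.571, -0.001, 0.087]
wrist_force: [-0.3, -1.6, 0.4]
finger_gap: 24.0
```

```bash
python3 -m jog '[0,0,0,0,0,0, 0,0,0,0,0,0, 0,0,0,0,0,0]' 15 25; python3 - <<'E'
from h import *
s=manip.read_state();print(s["eef_pos"],s["wrist_force"],s["finger_gap"],s["joints"])
C=np.array([562.65,134.67])
p=s["eef_pos"]; yaw=s["eef_rot"][2]; a0=np.arctan2(p[1]-C[1],p[0]-C[0]);r=np.hypot(*(p[:2]-C)); print(a0,r)
# clockwise points in tool x,z, every 12deg; from start, r=45
ex=np.array([np.cos(yaw),np.sin(yaw)]);ez=np.array([-np.sin(yaw),np.cos(yaw)])
for k in range(0,16):
    a=a0-np.radians(12*k); q=C+45*np.array([np.cos(a),np.sin(a)])-(C+45*np.array([np.cos(a0),np.sin(a0)])); print(12*k,round(q@ex,1),round(q@ez,1))
E
```

```text
clock: 14.37
eef_pos: [607.2, 140.2, 115.5]
eef_rot: [-1.571, -0.001, 0.087]
wrist_force: [-0.2, -1.4, 3.5]
finger_gap: 21.2
[607.24 140.18 115.54] [-0.16 -1.41  3.48] 21.17159317918912 [ 0.17  0.57  1.41 -0.    1.16 -1.49]
0.12289837698363305 44.93384627622798
0 0.0 0.0
12 -0.6 -9.4
24 -3.2 -18.4
36 -7.6 -26.7
48 -13.7 -34.0
60 -21.1 -39.8
72 -29.5 -43.9
84 -38.7 -46.2
96 -48.1 -46.5
108 -57.3 -44.9
120 -66.1 -41.4
132 -73.9 -36.1
144 -80.4 -29.3
156 -85.4 -21.4
168 -88.6 -12.5
180 -89.9 -3.2
```

Holding the knob at 21 mm. I'll crank clockwise, starting with 60° to check the forces.

```bash
python3 -m jog '[-0.2,0,-3,0,0,0, -0.6,0,-9.4,0,0,0, -3.2,0,-18.4,0,0,0, -7.6,0,-26.7,0,0,0, -13.7,0,-34,0,0,0, -21.1,0,-39.8,0,0,0]'; python3 - <<'E'
from h import *
s=manip.read_state();print(s["eef_pos"],s["wrist_force"],s["moment"],s["finger_gap"])
C=np.array([562.65,134.67]);d=s["eef_pos"][:2]-C;print(np.hypot(*d),np.degrees(np.arctan2(d[1],d[0])))
c=manip.camera("wrist"); im=c["img"][:,:,::-1]; cv2.imwrite("pics/l.png",im)
E
```

```text
clock: 14.87
eef_pos: [589.5, 97.9, 115.5]
eef_rot: [-1.571, -0.001, 0.087]
wrist_force: [1.1, 5.2, 5.3]
finger_gap: 21.5
[589.52  97.89 115.54] [1.14 5.2  5.26] [ 1.02 -0.17 -0.04] 21.478235247819526
45.555001160998906 -53.850288455996434
```

View pics/l.png

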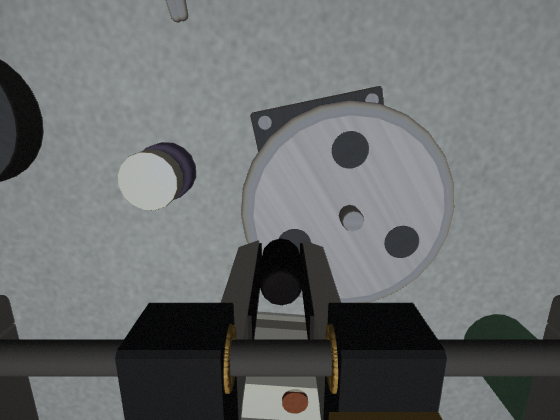

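The knob is held between the fingers at (281,280) and the wheel has turned with it. The stop should be near 171°, so I'll go on to 156°.

```bash
python3 -m jog '[-3,0,-1.8,0,0,0, -8.4,0,-4.1,0,0,0, -17.6,0,-6.4,0,0,0, -27,0,-6.7,0,0,0, -36.2,0,-5.1,0,0,0, -45,0,-1.6,0,0,0, -52.8,0,3.7,0,0,0, -59.3,0,10.5,0,0,0, -62.2,0,14.4,0,0,0, -62.2,0,14.4,0,0,0]'; python3 - <<'E'
from h import *
s=manip.read_state();print(s["eef_pos"],s["wrist_force"],s["moment"],s["finger_gap"])
C=np.array([562.65,134.67]);d=s["eef_pos"][:2]-C;print(np.hypot(*d),np.degrees(np.arctan2(d[1],d[0])))
c=manip.camera("wrist"); im=c["img"][:,:,::-1]; cv2.imwrite("pics/m.png",im)
E
```

```text
clock: 15.75
eef_pos: [525.7, 108.2, 115.5]
eef_rot: [-1.571, -0.001, 0.088]
wrist_force: [-0.3, 2.9, 7.1]
finger_gap: 21.2
[525.74 108.21 115.49] [-0.34  2.88  7.09] [ 0.69 -0.04 -0.01] 21.177323218944256
45.41780336851614 -144.36490341576018
```

View pics/m.png

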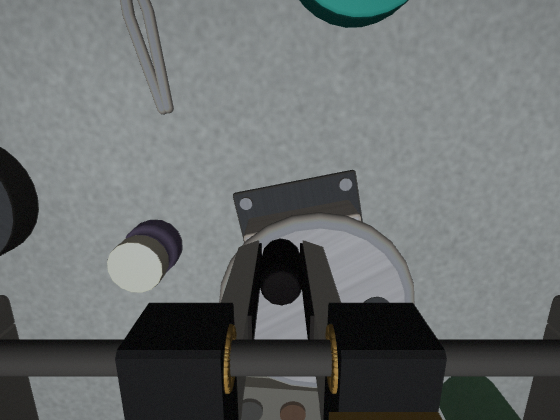

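```bash
cat >> h.py <<'E'
C=np.array([562.65,134.67])
def arc(degs,r=45.2,yaw=.087):
    # offsets (tool x,z) from measured current pose to knob angles degs, circle radius r about C
    s=manip.read_state();p=s["eef_pos"][:2]
    ex=np.array([np.cos(yaw),np.sin(yaw)]);ez=np.array([-np.sin(yaw),np.cos(yaw)])
    for a in degs:
        q=C+r*np.array([np.cos(np.radians(a)),np.sin(np.radians(a))])-p; print(a,round(q@ex,1),round(q@ez,1))
def now():
    s=manip.read_state();d=s["eef_pos"][:2]-C;print(s["clock"],s["eef_pos"],"F",s["wrist_force"],"M",s["moment"],"gap",round(s["finger_gap"],1),"r",np.hypot(*d),"ang",np.degrees(np.arctan2(d[1],d[0])))
E
python3 - <<'E'
from h import *
arc([-148,-152,-155,-157,-159,-161,-163,-165,-167,-169])
E
```

```text
-148 -1.3 2.8
-152 -2.6 5.7
-155 -3.5 7.9
-157 -4.0 9.4
-159 -4.5 10.9
-161 -4.9 12.4
-163 -5.2 13.9
-165 -5.5 15.5
-167 -5.8 17.0
-169 -6.0 18.6
```

```bash
python3 -m jog '[-1.3,0,2.8,0,0,0, -2.6,0,5.7,0,0,0, -3.5,0,7.9,0,0,0, -4,0,9.4,0,0,0, -4.5,0,10.9,0,0,0, -4.5,0,10.9,0,0,0]'; python3 -c "
from h import *
now()"
```

```text
clock: 16.3
eef_pos: [520.7, 117.8, 115.5]
eef_rot: [-1.571, 0.0, 0.087]
wrist_force: [0.4, -1.9, 8.4]
finger_gap: 21.5
16.3 [520.69 117.77 115.45] F [ 0.45 -1.94  8.41] M [-0.09  0.07 -0.02] gap 21.5 r 45.23864305244345 ang -158.06162846475306
```

```bash
python3 -m jog '[-0.4,0,1.5,0,0,0, -0.8,0,3,0,0,0, -0.8,0,3,0,0,0]'; python3 -c "
from h import *
now()";  python3 -m jog '[-0.2,0,0.8,0,0,0, -0.3,0,1.6,0,0,0, -0.3,0,1.6,0,0,0]'; python3 -c "
from h import *
now()"
```

```text
clock: 16.55
eef_pos: [519.7, 120.6, 115.5]
eef_rot: [-1.571, -0.0, 0.087]
wrist_force: [0.6, -0.7, 8.8]
finger_gap: 21.3
16.55 [519.68 120.64 115.47] F [ 0.58 -0.65  8.75] M [-0.15 -0.07 -0.02] gap 21.3 r 45.20130820717692 ang -161.91799908747888
clock: 16.8
eef_pos: [519.4, 121.5, 115.5]
eef_rot: [-1.573, -0.0, 0.087]
wrist_force: [1.2, -7.1, 9.3]
finger_gap: 21.5
16.8 [519.43 121.51 115.47] F [ 1.18 -7.08  9.3 ] M [-1.24 -0.28 -0.01] gap 21.5 r 45.18228250433286 ang -163.06848828339355
```

```bash
python3 -m jog '[-0.1,0,0.7,0,0,0, -0.2,0,1.5,0,0,0, -0.2,0,1.5,0,0,0]'; python3 -c "
from h import *
now()"
```

```text
clock: 17.05
eef_pos: [519.4, 121.8, 115.5]
eef_rot: [-1.575, -0.0, 0.087]
wrist_force: [3.1, -17.0, 8.4]
finger_gap: 21.3
17.05 [519.37 121.78 115.46] F [  3.12 -17.04   8.37] M [-3.15 -0.6  -0.03] gap 21.3 r 45.161615603095505 ang -163.41831506762333
```

The wheel is shut: the load rose to 17 N while the tool moved only 0.3 mm at −163°. I'll take a reference picture at the stop and work out the arcs for the anticlockwise turns.

```bash
python3 - <<'E'
from h import *
c=manip.camera("wrist"); im=c["img"][:,:,::-1]; cv2.imwrite("pics/shut.png",im); now()
c=manip.camera("scene"); cv2.imwrite("pics/shut_s.png",c["img"][:,:,::-1])
yaw=.087;ex=np.array([np.cos(yaw),np.sin(yaw)]);ez=np.array([-np.sin(yaw),np.cos(yaw)])
P=lambda a:C+45.1*np.array([np.cos(np.radians(a)),np.sin(np.radians(a))])
print("P0",P(-163.2), (P(-163.2)-[518.9,123.7])@ex,(P(-163.2)-[518.9,123.7])@ez)
for q in range(4):
    a0=-163.2+90*q; print(a0,[ (round((P(a0+10*k)-P(a0))@ex,1),round((P(a0+10*k)-P(a0))@ez,1)) for k in range(1,10)])
E
```

```text
17.1 [519.37 121.75 115.46] F [  3.86 -16.35   8.94] M [-3.07 -0.62 -0.02] gap 21.3 r 45.172353963256064 ang -163.37884971212233
P0 [519.47 121.63] 0.3932588835605356 -2.107475131242936
-163.2 [(np.float64(2.3), np.float64(-7.5)), (np.float64(5.8), np.float64(-14.5)), (np.float64(10.5), np.float64(-20.8)), (np.float64(16.3), np.float64(-26.2)), (np.float64(22.8), np.float64(-30.5)), (np.float64(30.1), np.float64(-33.6)), (np.float64(37.7), np.float64(-35.4)), (np.float64(45.6), np.float64(-35.8)), (np.float64(53.4), np.float64(-34.9))]
-73.19999999999999 [(np.float64(7.5), np.float64(2.3)), (np.float64(14.5), np.float64(5.8)), (np.float64(20.8), np.float64(10.5)), (np.float64(26.2), np.float64(16.3)), (np.float64(30.5), np.float64(22.8)), (np.float64(33.6), np.float64(30.1)), (np.float64(35.4), np.float64(37.7)), (np.float64(35.8), np.float64(45.6)), (np.float64(34.9), np.float64(53.4))]
16.80000000000001 [(np.float64(-2.3), np.float64(7.5)), (np.float64(-5.8), np.float64(14.5)), (np.float64(-10.5), np.float64(20.8)), (np.float64(-16.3), np.float64(26.2)), (np.float64(-22.8), np.float64(30.5)), (np.float64(-30.1), np.float64(33.6)), (np.float64(-37.7), np.float64(35.4)), (np.float64(-45.6), np.float64(35.8)), (np.float64(-53.4), np.float64(34.9))]
106.80000000000001 [(np.float64(-7.5), np.float64(-2.3)), (np.float64(-14.5), np.float64(-5.8)), (np.float64(-20.8), np.float64(-10.5)), (np.float64(-26.2), np.float64(-16.3)), (np.float64(-30.5), np.float64(-22.8)), (np.float64(-33.6), np.float64(-30.1)), (np.float64(-35.4), np.float64(-37.7)), (np.float64(-35.8), np.float64(-45.6)), (np.float64(-34.9), np.float64(-53.4))]
```

View pics/shut.png

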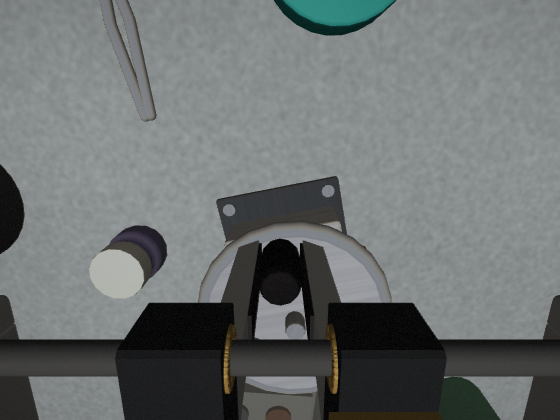

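The picture shows the valve at its stop, with the knob between the fingers at (281,275). I'll relax the push first to read the unloaded stop pose.

```bash
python3 -m jog '[0.2,0,-1,0,0,0, 0.4,0,-2.1,0,0,0, 0.4,0,-2.1,0,0,0]'; python3 -c "
from h import *
now()"
```

```text
clock: 17.4
eef_pos: [519.5, 121.4, 115.4]
eef_rot: [-1.571, 0.0, 0.087]
wrist_force: [-1.0, -2.3, 9.3]
finger_gap: 20.9
17.4 [519.47 121.37 115.44] F [-1.04 -2.27  9.34] M [-0.4   0.01  0.01] gap 20.9 r 45.18452362074424 ang -162.88499644753404
```

```bash
python3 -m jog '[2.3,0,-7.5,0,0,0, 5.8,0,-14.5,0,0,0, 10.5,0,-20.8,0,0,0, 16.3,0,-26.2,0,0,0, 22.8,0,-30.5,0,0,0, 30.1,0,-33.6,0,0,0, 37.7,0,-35.4,0,0,0, 45.6,0,-35.8,0,0,0, 53.4,0,-34.9,0,0,0, 53.4,0,-34.9,0,0,0]'; python3 -c "
from h import *
now()
c=manip.camera('wrist'); cv2.imwrite('pics/n1.png',c['img'][:,:,::-1])"
```

```text
clock: 18.23
eef_pos: [576.7, 91.3, 115.5]
eef_rot: [-1.571, -0.0, 0.087]
wrist_force: [4.0, -2.5, 9.6]
finger_gap: 21.1
18.2333 [576.66  91.32 115.47] F [ 4.   -2.55  9.56] M [-0.46 -0.74  0.03] gap 21.1 r 45.55774842424707 ang -72.09125724198859
```

View pics/n1.png

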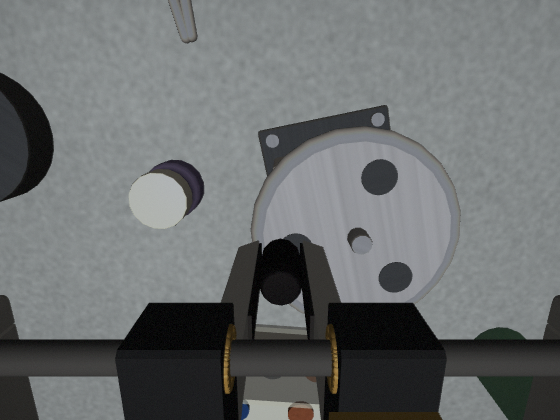

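The wheel is following the knob and the forces are low. Continuing.

```bash
python3 -m jog '[7.5,0,2.3,0,0,0, 14.5,0,5.8,0,0,0, 20.8,0,10.5,0,0,0, 26.2,0,16.3,0,0,0, 30.5,0,22.8,0,0,0, 33.6,0,30.1,0,0,0, 35.4,0,37.7,0,0,0, 35.8,0,45.6,0,0,0, 34.9,0,53.4,0,0,0, 34.9,0,53.4,0,0,0]'; python3 -c "
from h import *
now()"; python3 -m jog '[-2.3,0,7.5,0,0,0, -5.8,0,14.5,0,0,0, -10.5,0,20.8,0,0,0, -16.3,0,26.2,0,0,0, -22.8,0,30.5,0,0,0, -30.1,0,33.6,0,0,0, -37.7,0,35.4,0,0,0, -45.6,0,35.8,0,0,0, -53.4,0,34.9,0,0,0, -53.4,0,34.9,0,0,0]'; python3 -c "
from h import *
now()
c=manip.camera('wrist'); cv2.imwrite('pics/n2.png',c['img'][:,:,::-1])"
```

```text
clock: 19.12
eef_pos: [605.3, 148.7, 115.5]
eef_rot: [-1.571, 0.001, 0.088]
wrist_force: [-3.2, 1.9, 8.9]
finger_gap: 21.5
19.1167 [605.29 148.68 115.46] F [-3.2   1.91  8.87] M [0.42 0.59 0.03] gap 21.5 r 44.88575151369041 ang 18.19384653514999
clock: 19.95
eef_pos: [548.9, 177.0, 115.5]
eef_rot: [-1.572, 0.0, 0.087]
wrist_force: [-0.8, -5.5, 8.0]
finger_gap: 21.0
19.95 [548.93 177.03 115.48] F [-0.78 -5.53  7.99] M [-1.03  0.25 -0.  ] gap 21.0 r 44.52494743776123 ang 107.94912382905059
```

View pics/n2.png

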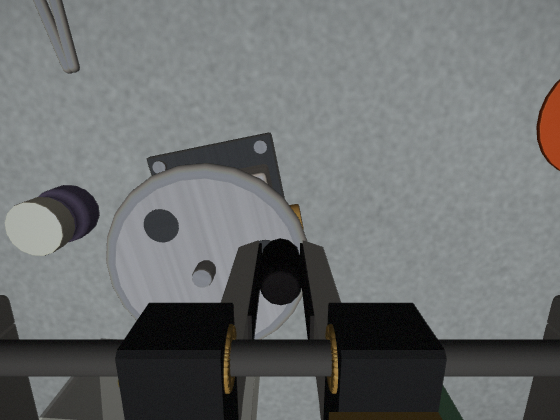

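```bash
python3 -m jog '[-7.5,0,-2.3,0,0,0, -14.5,0,-5.8,0,0,0, -20.8,0,-10.5,0,0,0, -26.2,0,-16.3,0,0,0, -30.5,0,-22.8,0,0,0, -33.6,0,-30.1,0,0,0, -35.4,0,-37.7,0,0,0, -35.8,0,-45.6,0,0,0, -34.9,0,-53.4,0,0,0, -34.9,0,-53.4,0,0,0]'; python3 -c "
from h import *
now()
c=manip.camera('wrist'); cv2.imwrite('pics/n3.png',c['img'][:,:,::-1])"
```

```text
clock: 20.83
eef_pos: [519.6, 120.8, 115.5]
eef_rot: [-1.571, -0.0, 0.086]
wrist_force: [0.6, -2.4, 9.2]
finger_gap: 21.7
20.8333 [519.64 120.84 115.48] F [ 0.63 -2.38  9.17] M [-0.49 -0.04  0.  ] gap 21.7 r 45.178806029641386 ang -162.17044567313047
```

View pics/n3.png

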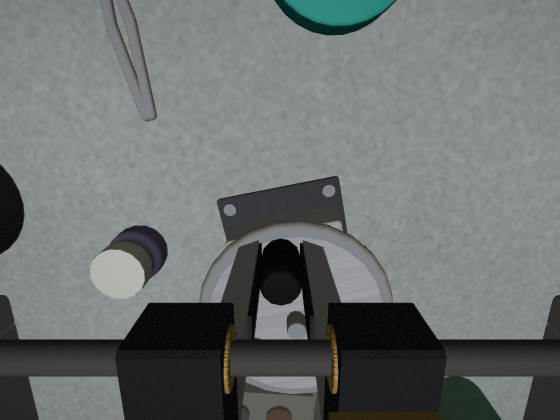

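One full turn is done, and the picture matches the shut view. Now the second turn, stopping short in the last quadrant.

```bash
python3 -m jog '[2.3,0,-7.5,0,0,0, 5.8,0,-14.5,0,0,0, 10.5,0,-20.8,0,0,0, 16.3,0,-26.2,0,0,0, 22.8,0,-30.5,0,0,0, 30.1,0,-33.6,0,0,0, 37.7,0,-35.4,0,0,0, 45.6,0,-35.8,0,0,0, 53.4,0,-34.9,0,0,0, 53.4,0,-34.9,0,0,0]'; python3 -c "
from h import *
now()";python3 -m jog '[7.5,0,2.3,0,0,0, 14.5,0,5.8,0,0,0, 20.8,0,10.5,0,0,0, 26.2,0,16.3,0,0,0, 30.5,0,22.8,0,0,0, 33.6,0,30.1,0,0,0, 35.4,0,37.7,0,0,0, 35.8,0,45.6,0,0,0, 34.9,0,53.4,0,0,0, 34.9,0,53.4,0,0,0]'; python3 -c "
from h import *
now()"; python3 -m jog '[-2.3,0,7.5,0,0,0, -5.8,0,14.5,0,0,0, -10.5,0,20.8,0,0,0, -16.3,0,26.2,0,0,0, -22.8,0,30.5,0,0,0, -30.1,0,33.6,0,0,0, -37.7,0,35.4,0,0,0, -45.6,0,35.8,0,0,0, -53.4,0,34.9,0,0,0, -53.4,0,34.9,0,0,0]'; python3 -c "
from h import *
now()
c=manip.camera('wrist'); cv2.imwrite('pics/n4.png',c['img'][:,:,::-1])"
```

```text
clock: 21.72
eef_pos: [576.7, 91.4, 115.5]
eef_rot: [-1.571, -0.001, 0.087]
wrist_force: [4.2, -3.3, 9.0]
finger_gap: 21.8
21.7167 [576.68  91.35 115.51] F [ 4.23 -3.28  9.02] M [-0.38 -0.76 -0.02] gap 21.8 r 45.53296818008719 ang -72.05228641680232
clock: 22.55
eef_pos: [605.3, 148.7, 115.5]
eef_rot: [-1.571, 0.001, 0.088]
wrist_force: [-3.4, 1.4, 9.5]
finger_gap: 21.4
22.55 [605.31 148.68 115.47] F [-3.41  1.36  9.51] M [0.41 0.55 0.01] gap 21.4 r 44.89973147220103 ang 18.17949531361847
clock: 23.38
eef_pos: [548.9, 177.0, 115.5]
eef_rot: [-1.572, 0.0, 0.087]
wrist_force: [-0.8, -4.9, 8.1]
finger_gap: 21.7
23.3833 [548.94 177.03 115.47] F [-0.77 -4.88  8.09] M [-0.99  0.2  -0.04] gap 21.7 r 44.517430571175446 ang 107.93060546573217
```

View pics/n4.png

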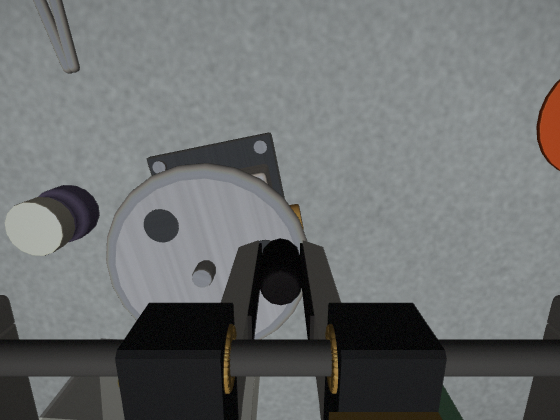

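```bash
python3 -m jog '[-7.5,0,-2.3,0,0,0, -14.5,0,-5.8,0,0,0, -20.8,0,-10.5,0,0,0, -26.2,0,-16.3,0,0,0, -30.5,0,-22.8,0,0,0, -33.6,0,-30.1,0,0,0, -35,0,-35,0,0,0, -35.6,0,-39,0,0,0, -35.8,0,-42,0,0,0, -35.8,0,-44,0,0,0]'; python3 -m jog '[0,0,-0.8,0,0,0, 0,0,-1.6,0,0,0, 0,0,-1.6,0,0,0]'; python3 -c "
from h import *
now()"
```

```text
clock: 24.27
eef_pos: [517.7, 131.0, 115.4]
eef_rot: [-1.57, 0.0, 0.087]
wrist_force: [0.7, 2.5, 7.6]
finger_gap: 21.1
clock: 24.52
eef_pos: [517.9, 129.5, 115.4]
eef_rot: [-1.571, 0.0, 0.087]
wrist_force: [-0.4, 1.8, 9.1]
finger_gap: 21.3
24.5167 [517.86 129.54 115.45] F [-0.41  1.81  9.06] M [ 0.25 -0.03 -0.07] gap 21.3 r 45.07827113042522 ang -173.46789312665973
```

```bash
python3 -m jog '[0.1,0,-1.5,0,0,0, 0.3,0,-3.2,0,0,0, 0.5,0,-4.8,0,0,0, 0.7,0,-6,0,0,0, 0.8,0,-6.8,0,0,0, 0.8,0,-6.8,0,0,0]'; python3 -c "
from h import *
now()"
```

```text
clock: 25.02
eef_pos: [519.1, 122.8, 115.4]
eef_rot: [-1.571, 0.001, 0.087]
wrist_force: [-2.2, 0.9, 10.2]
finger_gap: 21.4
25.0167 [519.09 122.83 115.44] F [-2.2   0.91 10.17] M [0.21 0.27 0.03] gap 21.4 r 45.14032960550408 ang -164.79315929164758
```

```bash
python3 -m jog '[0.1,0,-0.5,0,0,0, 0.3,0,-1,0,0,0, 0.3,0,-1.3,0,0,0, 0.3,0,-1.3,0,0,0, 0.3,0,-1.3,0,0,0]'; python3 - <<'E'
from h import *
now()
c=manip.camera('wrist'); im=c['img'][:,:,::-1]; cv2.imwrite('pics/end.png',im)
a=cv2.imread('pics/shut.png'); b=cv2.imread('pics/n3.png')
f=lambda i:cv2.resize(i[200:330,190:400],None,fx=3.7,fy=2.2,interpolation=cv2.INTER_CUBIC)
cv2.imwrite('pics/cmp.png',np.clip(np.vstack([f(a),f(im)]).astype(float)*1.6,0,255).astype(np.uint8))
s=manip.camera('scene'); cv2.imwrite('pics/end_s.png',s['img'][:,:,::-1])
E
```

```text
clock: 25.43
eef_pos: [519.4, 121.7, 115.4]
eef_rot: [-1.571, 0.001, 0.087]
wrist_force: [-2.7, 1.3, 10.3]
finger_gap: 21.3
25.4333 [519.41 121.66 115.44] F [-2.7   1.26 10.32] M [0.36 0.39 0.06] gap 21.3 r 45.155555048811955 ang -163.25389495661372
```

View pics/cmp.png

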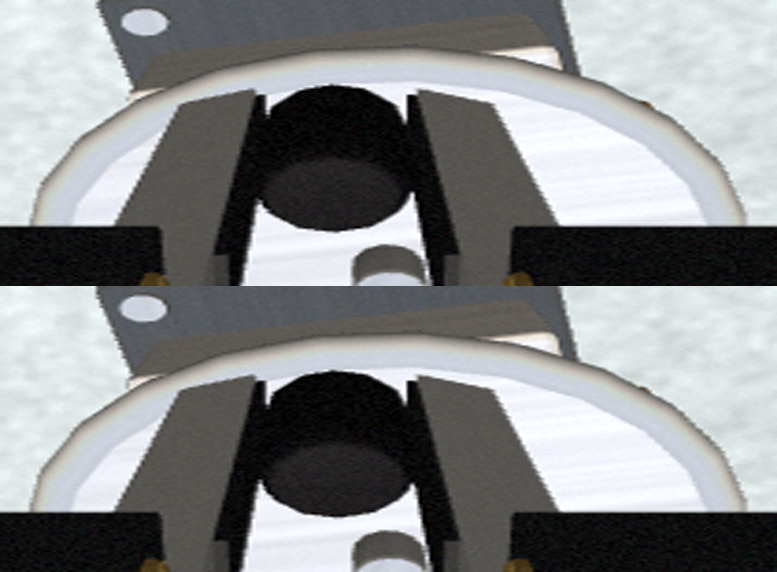

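View pics/end_s.png

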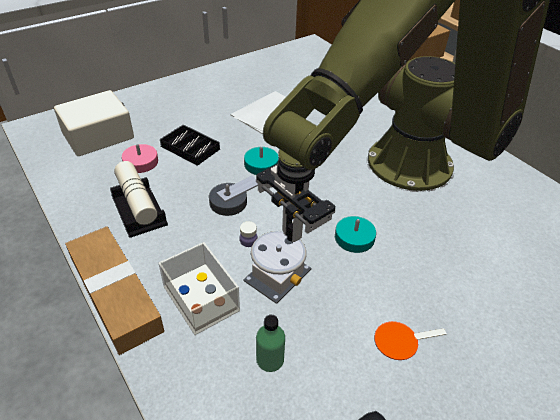

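The end view matches the shut view, and the tag is still on the stand. The wheel is about 0.4° short, so one small nudge and settle, then I'll hand in.

```bash
python3 -m jog '[0,0,-0.2,0,0,0, 0,0,-0.2,0,0,0, 0,0,-0.2,0,0,0, 0,0,-0.2,0,0,0]'; python3 - <<'E'
from h import *
now()
print(manip.sign_off())
E
```

```text
clock: 25.87
eef_pos: [519.4, 121.5, 115.4]
eef_rot: [-1.571, 0.001, 0.087]
wrist_force: [-2.3, 2.1, 10.4]
finger_gap: 21.4
25.8667 [519.44 121.5  115.43] F [-2.26  2.08 10.37] M [0.36 0.36 0.01] gap 21.4 r 45.172312266100185 ang -163.05237251012267
the job is handed in; nothing more can be done
None
```

The job is handed in at 25.9 s of the 72 s allowed. The sign-off gives no verdict, so these are my own checks:

- **Tag:** It hangs by its eye on the dark stand's post. The wrist and scene pictures after release show it flat on the base, and the last scene picture shows it still there.
- **Shutting:** I cranked the knob clockwise until it hit the stop. The side force rose to 17 N while the tool moved only about 0.3 mm. With the push relaxed, the knob stood at −162.9° about the wheel axis.
- **Backing off:** I went two full turns anticlockwise and came up to the end slowly. The tool ended at −163.05°, about 0.15° short of two turns. The picture just before a last 0.2 mm nudge matched the shut one.
- **Holding:** I handed in with the knob still between the fingers (21.4 mm opening). The force reading was about 11 N, mostly vertical.
- **Other things:** In the last scene picture the bystanders I could make out looked unmoved. The tweezers were hidden by the gripper there but were in place in earlier pictures.
- **Disagreements:** The first position estimates differed between cameras by up to 13 mm at the stand's post, so I used the close wrist views. My wheel centre is probably about 0.5 mm off in y, which showed only as a few newtons of side force while cranking.

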